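# Clear the sill, shut the controller box hatch and lock its wing latch

## Robot

A 6-joint arm with a two-finger parallel gripper is mounted at the origin on the work surface. World frame = base frame: x ahead of the robot, y to its left, z up, the work surface at z = 0. Lengths are in m, angles in rad, forces in N, time in s.
With the tool pointing down it reaches from about 0.225 to 0.875 m from the base axis. Payload 3.4 kg.
Tool frame: the origin (TCP) lies between the finger pads; the fingertips stand 19 mm ahead of it and the grasp point (between the pads) is the TCP; z points along the fingers, y is the line along which they close (so a half turn about z gives the same grasp; the last joint's range is limited). The gripper opens to 85 mm and grips with 20 to 120 N. Pads are 22 mm wide; open, the fingers measure 114 mm over their backs; the gripper's body (76 mm by 85 mm) begins 54 mm behind the grasp point. The pads swing forward as they close: fully open they stand 13 mm farther back than shut.
Start: joints at [1.129, 0.276, 1.505, -0, 1.361, -0.121], TCP at [0.181, 0.546, 0.25] pointing down, gripper open.
Joint ranges: [-2.89, 2.89], [-0.75, 2.08], [0.22, 2.7], [-1.18, 4.32], [0.11, 2.71], [-2.7, 2.7]. Speed limits (rad/s): [2.57, 2.57, 3.14, 3.14, 3.14, 3.14].

## Interface

Orientations are given as a unit quaternion [w, x, y, z].
In Python, from rig import get_state, imaging, ticket gives the robot as it stands. The module is installed in compiled form; this text tells all that it offers.
- The arm moves only by the shell command python3 -m inch 'ROWS' [FORCE]. ROWS is JSON, a list of rows, each an object with "claw": the opening, from -1 (shut) to 1 (fully open); "travel": the shift along the world's x, y, z in units of 200 mm (1.0 is 200 mm), a list of three; "turn": the turn about the world's z in units of 180 degrees (1.0 is 180 degrees). A call has 1 to 5 rows; each row is the pose to reach, as a shift and turn from the pose commanded when the call began, turning the shorter way round; what a row does not reach only later rows make up. A row lasts 1/10 s, in which the tool goes at most 50 mm and 8.59 degrees, less where a joint would pass 70% of its speed; a pose out of reach is approached as far as the arm can. A call with a number of a shift or a turn outside -1 to 1 is refused whole. A call with a gripper value outside its range is refused whole. The fingers move at their own pace and stop on an object; FORCE is the grip in N (left out, the last holds). Time passes only in rows, so rows that repeat a pose let the fingers close. It gives the time, the measured TCP pose, the force, the opening and the grip force at its end, in the units of the state.
- get_state(): the state, without advancing time (a new reading comes with each control period).
- imaging.get_image(name): name is "side" or "top"; returns the picture (400x640x3 uint8, red, green, blue); there is no depth.
- imaging.camera_params(name): a dict with "camera_matrix" (3x3 intrinsics, pixels), "cam_to_world" (4x4, takes a point from camera to world coordinates). Camera axes: x right, y down, z forward; pixel columns grow to the right and rows downward; lengths in m; the calibration is good to about 2 mm. A picture is of the moment at which its call begins. camera_params takes no time and is no camera call.
- ticket.sign_off(): hands the job in; it is judged then, once.
The state is a dict: "clock": time; "qpos": joint angles; "qd": joint speeds; "effort": joint torques, N m; "position": TCP position; "ee_rot": TCP orientation; "contact_force": force on the tool from outside, world axes, zero at the start; "moment": the same for the moment, N m; "width": finger opening in m; "gripper_force": force on a finger pad.
Only numpy, scipy, OpenCV 4.12 (cv2) and the standard library are available. Lean on these libraries where they do the work, as an engineer would, in place of code of your own. Each camera call takes 0.05 s, during which the arm holds its last target. There are 200 camera calls.

## Task

Close up the blue controller box: first sweep the orange acrylic offcut off its front sill so that it drops into the black scrap tray in front (not into the box), then swing the grey hatch fully shut without slamming it, and last turn the wing knob clockwise (seen from above) as far as it goes, so that its red end points straight at the front edge and the hidden tongue sits behind the frame. Leave the other things on the bench where they are.

Things in the scene. Friction and masses are not known exactly. Their poses are not given: they have to be found in the camera images.
- box: Blue box fixed to the bench, open on top, 160 (x) x 220 (y) x 100 mm high; origin at the centre of its underside; -x is the front (tray side), +x the hinge side. A flat frame 6 mm thick runs round the top, upper face at 100 mm: 20 mm wide at the front (x = -80 to -60 mm) and sides, 16 mm at the back; opening 124 x 184 mm. Inside only low parts, under 40 mm.
- frame_edge (a point): Middle of the front frame edge (the sill): centre of its 20 mm width, on its upper face. Axes as the box.
- hatch (a joint): Angle of the grey hatch (rad): 0 = shut flat on the frame, 1.57 = upright, 1.9 = limit, leaning back. Starts at 1.45 to 1.85. The hinge is stiff: it stays where it is left and takes up to about 7 N near its free edge to move. No handle: push it from behind (box +x side) to the front, then down.
- hatch_hinge (a point): Middle of the hinge line, 78 mm behind the box's centre, 100 mm above the bench; it runs along the box's y. The hatch is a plate 156 mm long (hinge to free edge), 214 mm wide, 5 mm thick; the hinge lies at its inner face, so its outer face is 5 mm off the hinge line: 105 mm above the bench when shut. The point turns with the hatch.
- hatch_edge (a point): Middle of the hatch's free edge, on its outer face, 156 mm from the hinge line.
- wing (a joint): Wing knob angle (rad). 0 = locked: red end and tongue square to the front frame edge (box -x); stop at -0.05. Grows counter-clockwise seen from above, hatch shut: at 1.57 the red end points to box -y. Starts unlocked at 1.5 to 2.6; other stop 2.8. Below about 1.25 the tongue strikes the frame and the hatch cannot shut. Friction about 0.07 N m; stays where left.
- knob_axis (a point): On the knob's axis at mid height of the wings; axis square to the hatch, 118 mm from the hinge line, mid width. The wing is a black bar 64 x 10 mm, 22 mm tall, on a hub 26 mm wide; hatch shut, it spans 117 to 139 mm above the bench. Push either wing or pinch its thickness. Under the hatch a tongue 13 mm wide reaches 34 mm from the axis below the red wing.
- red_tip (a point): Tip of the red-painted wing end, 32 mm from the axis, at mid height; the tongue points this way.
- tray: Black open scrap tray fixed in front of the box, 125 (x) x 220 (y) x 35 mm high, walls 4 mm; origin at the centre of its underside, axes as the box.
- offcut: Loose orange acrylic strip 90 (x) x 30 (y) x 6 mm, 22 g, lying across the front sill with its -x end hanging out over the tray and its +x end over the opening, turned up to 0.45 rad from square; origin at the centre of its underside.
- can: Loose bystander: white and blue spray can with a blue cap, 60 mm in diameter, 240 mm tall, behind the box at its left or right; origin at the centre of its underside.
- cup: Loose bystander: white cup, 72 mm in diameter, 85 mm tall, behind the box on the side that the spray can is not; origin at the centre of its underside.
- tape: Loose bystander: yellow roll of tape lying flat, 90 mm in diameter, 25 mm high, beside the box; origin at the centre of its underside.
- gun: Loose bystander: blue glue gun lying on its side, about 130 (y) x 85 (x) x 30 mm, beside the box; origin under the middle of its barrel.
- driver: Loose bystander: screwdriver lying beside the tray, along its own x; origin under its middle.
- marker: Loose bystander: white and red marker 135 mm long, 18 mm thick, lying beside the tray along its own x; origin near its middle on its underside.
- corkblock: Loose bystander: cork block 80 x 60 x 30 mm, left of the box; origin at the centre of its underside.
There are look-alikes about, which are no part of the job. Of the things like the offcut, leave any that is brown, green or turquoise; of the rest the larger one is meant.

How it is judged:
On the way, in this order (a step that is already met when the one before it is completed fails the run):
1. the offcut lies in the scrap tray, the hatch still open (x of offcut in the frame of tray between -0.06 and 0.06 m and y of offcut in the frame of tray between -0.108 and 0.108 m and height (world z) of offcut below 0.06 m and linear speed of offcut below 0.03 m/s and value of joint hatch above 0.5 rad), for 0.1 s.
2. the hatch is shut with the tongue still turned in (value of joint hatch below 0.02 rad and value of joint wing above 1 rad), for 0.1 s.
3. the wing knob is turned home with the hatch shut (value of joint hatch below 0.02 rad and value of joint wing below 0.15 rad), for 0.1 s.
At the end, for the whole second after the job is handed in: The offcut rests in the scrap tray (its centre within the tray's walls and below 60 mm), the hatch is shut to within 0.02 rad (3 mm at its free edge), and the wing knob is within 0.15 rad of pointing square at the front edge, the tongue behind the frame (all of step 3 and x of offcut in the frame of tray between -0.06 and 0.06 m and y of offcut in the frame of tray between -0.108 and 0.108 m and height (world z) of offcut below 0.06 m and linear speed of offcut below 0.03 m/s); the robot touches nothing.
It fails at once if the hatch is slammed (faster than 3 rad/s) (velocity of joint hatch below -3 rad/s).
It fails at once if one of the other loose things on the bench is moved more than 30 mm (distance of any of can, cup, tape, gun, driver, marker, corkblock from where it was at the start of the episode above 0.03 m).
It also fails if it takes over 72 s, if anything falls off the work surface, if the arm or the gripper's body presses on something with over 40 N, if the wrist force passes 120 N, or if a joint passes its speed limit or range.

## Working session

There is one attempt and no reset: what is moved stays moved. The work goes in short steps, Python scripts to look and compute and a shell command to move; the robot and the scene stay as the last step left them, time stands still between calls to the robot, and variables do not carry over. Pictures are saved under pics/ and viewed, at most 10 in all, crops included, and the job is handed in when it is done.

```bash
mkdir -p pics; cat > h.py <<'E'
import numpy as np, cv2
from rig import get_state, imaging, ticket
def snap(n,f):
    im=imaging.get_image(n); cv2.imwrite('pics/'+f+'.png',im[:,:,::-1]); return im
def P(n):
    p=imaging.camera_params(n); return np.array(p['camera_matrix']),np.array(p['cam_to_world'])
def ray(n,u,v,z):
    K,T=P(n); d=T[:3,:3]@np.linalg.inv(K)@[u,v,1]; o=T[:3,3]; return o+d*(z-o[2])/d[2]
def proj(n,X):
    K,T=P(n); c=T[:3,:3].T@(np.array(X)-T[:3,3]); q=K@c; return q[:2]/q[2]
E
python3 - <<'E'
from h import *
for n in('top','side'): snap(n,n+'0'); print(P(n)[1].round(3).tolist(), P(n)[0][0])
s=get_state(); print(s['position'],s['ee_rot'],s['width'])
E
```

```text
[[0.013, -0.991, 0.13, 0.376], [-1.0, -0.013, -0.005, 0.058], [0.007, -0.13, -0.992, 1.056], [0.0, 0.0, 0.0, 1.0]] [375.59678876   0.         318.33185572]
[[0.704, -0.399, 0.587, -0.131], [-0.71, -0.376, 0.596, -0.573], [-0.017, -0.836, -0.548, 0.666], [0.0, 0.0, 0.0, 1.0]] [383.3329665    0.         320.10072028]
[0.18113511 0.54525681 0.24952987] [-2.19184378e-04  1.59709071e-01  9.87163780e-01 -7.97241085e-04] 0.08565031087607794
```

View pics/top0.png

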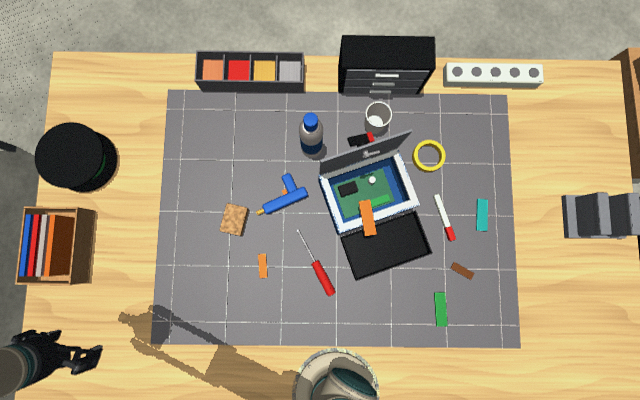

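View pics/side0.png

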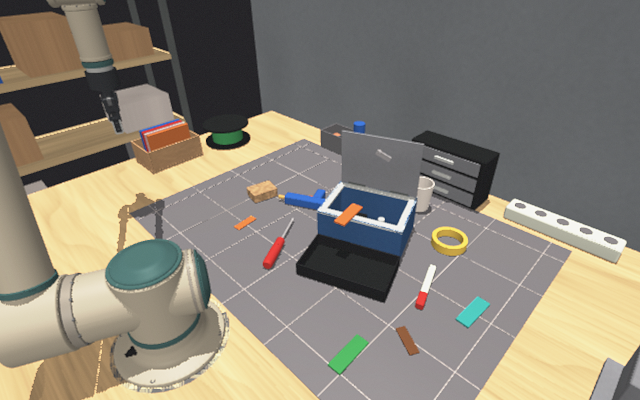

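```bash
python3 - <<'E'
import cv2
a=cv2.imread('pics/top0.png')[95:285,290:440]; cv2.imwrite('pics/tc.png',cv2.resize(a,None,fx=3,fy=3,interpolation=cv2.INTER_CUBIC))
a=cv2.imread('pics/side0.png')[120:300,290:430]; cv2.imwrite('pics/sc.png',cv2.resize(a,None,fx=3,fy=3,interpolation=cv2.INTER_CUBIC))
E
```

```text
(no output)
```

View pics/tc.png

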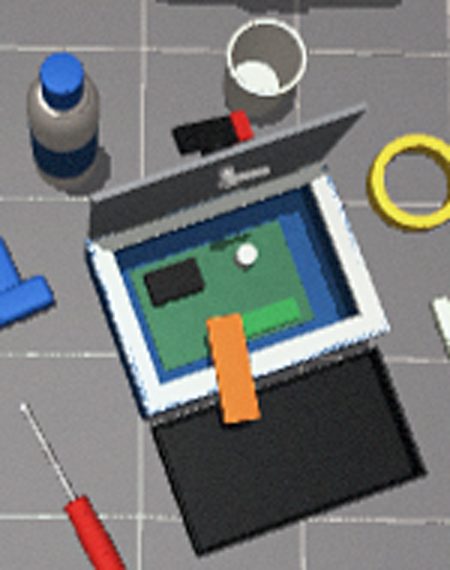

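View pics/sc.png

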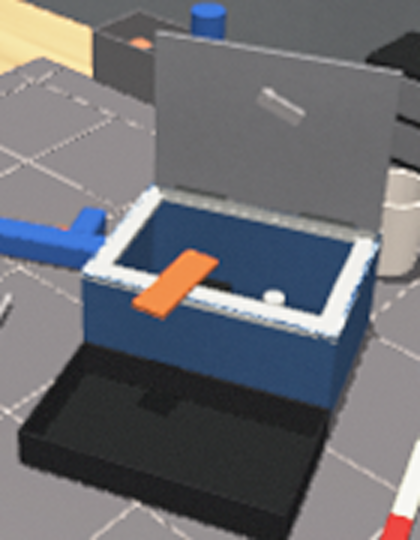

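```bash
cat >> h.py <<'E'
def tc(u,v,z): return ray('top',290+u/3-.33,95+v/3-.33,z)
def sc(u,v,z): return ray('side',290+u/3-.33,120+v/3-.33,z)
E
python3 - <<'E'
from h import *
fl=[tc(148,415,.1),sc(84,270,.1)]; fr=[tc(388,330,.1),sc(333,337,.1)]
print(np.round(fl,3),np.round(fr,3))
FL=np.mean(fl,0);FR=np.mean(fr,0); m=(FL+FR)/2; e=FL-FR; print('width',np.linalg.norm(e))
y=e/np.linalg.norm(e); x=np.array([y[1],-y[0],0]); yaw=np.arctan2(x[1],x[0]); print('yaw',yaw)
B=m+.08*x; B[2]=0; print('box',B)
R=np.c_[x,y,[0,0,1]]
w=lambda *p:B+R@np.array(p)
print('offcut box frame')
for p in [(207,320),(241,314),(260,418),(224,424)]:
    print((R.T@(tc(*p,.106)-B)).round(3), end=' ')
for p in [(188,250),(218,261),(163,318),(133,304)]:
    print((R.T@(sc(*p,.106)-B)).round(3), end=' ')
print()
from scipy.optimize import least_squares
# hatch angle from free edge corners (outer face ~) in both views
obs=[('top',290+92/3,95+200/3,.107),('top',290+365/3,95+105/3,-.107),('side',290+155/3,120+33/3,.107),('side',290+403/3,120+72/3,-.107)]
def H(th,r,off,yy): # r from hinge, off outward
    return w(.078-r*np.cos(th)+off*np.sin(th), yy, .1+r*np.sin(th)+off*np.cos(th))
for th in np.arange(1.4,1.9,.05):
    print(round(th,2),[ (proj(n,H(th,.156,.0,yy))-[u,v]).round(1).tolist() for n,u,v,yy in obs])
# tray corners
print('tray', [(R.T@(tc(*p,.035)-B)).round(3).tolist() for p in [(200,553),(425,473),(377,350)]])
print('cup/can', [(R.T@(tc(*p)-B)).round(3).tolist() for p in [(267,58,.085),(62,75,.24),(415,182,.025),(40,295,.03)]])
print('frame_edge',w(-.07,0,.1),'knob shut',w(.078-.118,0,.128))
E
```

```text
[[ 0.42  -0.001  0.1  ]
 [ 0.424 -0.     0.1  ]] [[ 0.495 -0.206  0.1  ]
 [ 0.493 -0.205  0.1  ]]
width 0.21734987894871052
yaw 0.3400321943616195
box [ 0.53342063 -0.07629288  0.        ]
offcut box frame
[-0.022  0.036  0.106] [-0.026  0.007  0.106] [-0.115  0.021  0.106] [-0.11   0.052  0.106] [-0.023  0.035  0.106] [-0.028  0.006  0.106] [-0.119  0.019  0.106] [-0.112  0.048  0.106] 
1.4 [[3.6, 9.6], [4.4, 10.8], [-3.1, 3.6], [-2.8, 5.3]]
1.45 [[2.4, 6.2], [3.3, 7.4], [-2.0, 2.0], [-2.1, 3.5]]
1.5 [[1.3, 2.8], [2.2, 4.1], [-0.8, 0.6], [-1.3, 1.9]]
1.55 [[0.1, -0.5], [1.0, 0.8], [0.3, -0.6], [-0.5, 0.5]]
1.6 [[-1.0, -3.8], [-0.3, -2.5], [1.5, -1.7], [0.2, -0.8]]
1.65 [[-2.2, -7.1], [-1.5, -5.6], [2.6, -2.6], [0.9, -1.9]]
1.7 [[-3.3, -10.3], [-2.9, -8.7], [3.7, -3.4], [1.5, -2.8]]
1.75 [[-4.5, -13.4], [-4.2, -11.7], [4.8, -4.1], [2.1, -3.6]]
1.8 [[-5.6, -16.4], [-5.6, -14.6], [5.8, -4.6], [2.7, -4.3]]
1.85 [[-6.7, -19.3], [-7.0, -17.3], [6.8, -4.9], [3.3, -4.7]]
tray [[-0.211, 0.101, 0.035], [-0.21, -0.114, 0.035], [-0.092, -0.113, 0.035]]
cup/can [[0.186, -0.098, 0.085], [0.176, 0.097, 0.24], [0.045, -0.206, 0.025], [0.056, 0.162, 0.03]]
frame_edge [ 0.46742856 -0.0996391   0.1       ] knob shut [ 0.49571088 -0.08963358  0.128     ]
```

The top and side views show the box at about (0.533, -0.076) with yaw 0.34, and the hatch at about 1.56 rad. The strip lies across the sill, with its inner end near box (-0.024, 0.021). The red wing end points toward box -y. Next I'll move above the opening behind the strip, fingers shut.

```bash
cat >> h.py <<'E'
B=np.array([.5334,-.0763,0]); YAW=.34
R=np.array([[np.cos(YAW),-np.sin(YAW),0],[np.sin(YAW),np.cos(YAW),0],[0,0,1]])
def go(bx,by,z,yaw=None):  # target TCP in box frame; yaw of tool y axis in the box frame
    s=get_state(); p=s['position']; q=s['ee_rot']
    from scipy.spatial.transform import Rotation as Ro
    v=Ro.from_quat([q[1],q[2],q[3],q[0]]).apply([0,1,0]); cur=np.arctan2(v[1],v[0])
    d=(B+R@[bx,by,z]-p)/.2
    t=0 if yaw is None else ((yaw+YAW-cur+np.pi)%(2*np.pi)-np.pi)/np.pi
    print('travel',d.round(3).tolist(),'turn',round(t,3))
def where():
    s=get_state(); print('t',round(s['clock'],2),'box',(R.T@(s['position']-B)).round(4),'F',(R.T@s['contact_force']).round(1),'w',round(s['width'],3),'q6',round(s['qpos'][5],2))
E
python3 -c "
from h import *
go(.006,.016,.25,1.571-.15)"
```

```text
travel [1.763, -3.022, 0.002] turn 0.163
```

```bash
python3 -m inch '[{"claw":-1,"travel":[0.6,-1.0,0],"turn":0.16},{"claw":-1,"travel":[0.6,-1.0,0],"turn":0.16},{"claw":-1,"travel":[0.6,-1.0,0],"turn":0.16},{"claw":-1,"travel":[0.6,-1.0,0],"turn":0.16},{"claw":-1,"travel":[0.6,-1.0,0],"turn":0.16}]' 40
python3 -m inch '[{"claw":-1,"travel":[0.6,-1.0,0],"turn":0},{"claw":-1,"travel":[0.6,-1.0,0],"turn":0},{"claw":-1,"travel":[0.6,-1.0,0],"turn":0},{"claw":-1,"travel":[0.6,-1.0,0],"turn":0},{"claw":-1,"travel":[0.6,-1.0,0],"turn":0}]'
python3 -m inch '[{"claw":-1,"travel":[0.55,-1.0,0],"turn":0},{"claw":-1,"travel":[0.55,-1.0,0],"turn":0},{"claw":-1,"travel":[0.55,-1.0,0],"turn":0},{"claw":-1,"travel":[0.55,-1.0,0],"turn":0},{"claw":-1,"travel":[0.55,-1.0,0],"turn":0}]'
python3 -c "
from h import *
where();go(.006,.016,.11,1.571-.15)"
```

```text
clock: 0.6
position: [0.3018, 0.3435, 0.25]
ee_rot: [-0.0, -0.092, 0.996, -0.0]
contact_force: [1.1, 0.5, -0.3]
width: 0.0122
gripper_force: 0.0
clock: 1.1
position: [0.4224, 0.1429, 0.2502]
ee_rot: [0.0, -0.09, 0.996, -0.0]
contact_force: [0.4, 1.1, 0.5]
width: -0.0001
gripper_force: 0.0
clock: 1.6
position: [0.5328, -0.0579, 0.2498]
ee_rot: [0.0, -0.089, 0.996, -0.001]
contact_force: [-0.3, 0.2, 0.4]
width: 0.0001
gripper_force: 0.0
t 1.6 box [0.0055 0.0176 0.2498] F [-0.2  0.3  0.4] w 0.0 q6 -1.99
travel [0.005, -0.007, -0.699] turn 0.004
```

```bash
python3 -m inch '[{"claw":-1,"travel":[0,0,-0.2],"turn":0},{"claw":-1,"travel":[0,0,-0.4],"turn":0},{"claw":-1,"travel":[0,0,-0.6],"turn":0},{"claw":-1,"travel":[0,0,-0.7],"turn":0},{"claw":-1,"travel":[0,0,-0.7],"turn":0}]'
python3 -m inch '[{"claw":-1,"travel":[-0.05,-0.01,0],"turn":0},{"claw":-1,"travel":[-0.1,-0.02,0],"turn":0},{"claw":-1,"travel":[-0.13,-0.025,0],"turn":0},{"claw":-1,"travel":[-0.16,-0.03,0],"turn":0},{"claw":-1,"travel":[-0.18,-0.035,0],"turn":0}]'
python3 -c "
from h import *
where();go(-.047,.024,.11)
im=snap('top','t1')[120:260,290:440]
cv2.imwrite('pics/t1c.png',cv2.resize(im[:,:,::-1],None,fx=3,fy=3,interpolation=2))"
```

```text
clock: 2.1
position: [0.5284, -0.0537, 0.1069]
ee_rot: [-0.004, -0.091, 0.996, 0.001]
contact_force: [0.5, 0.0, -0.2]
width: -0.0
gripper_force: 0.0
clock: 2.6
position: [0.495, -0.0615, 0.1112]
ee_rot: [0.001, -0.091, 0.996, -0.0]
contact_force: [-0.0, -0.0, -0.6]
width: -0.0001
gripper_force: 0.1
t 2.6 box [-0.0313  0.0268  0.1112] F [-0.  -0.  -0.6] w -0.0 q6 -2.02
travel [-0.069, -0.039, -0.006] turn 0
```

View pics/t1c.png

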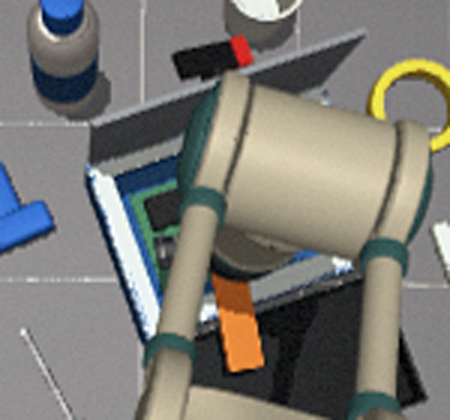

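The picture shows the strip's front end about 20 mm further out, at (244, 370) in the crop, still square to the fingers. I'll keep pushing.

```bash
python3 -m inch '[{"claw":-1,"travel":[-0.04,-0.01,0],"turn":0},{"claw":-1,"travel":[-0.07,-0.025,0],"turn":0},{"claw":-1,"travel":[-0.07,-0.025,0.065],"turn":0},{"claw":-1,"travel":[-0.07,-0.025,0.065],"turn":0}]'
python3 -m inch '[{"claw":-1,"travel":[-0.06,-0.02,0],"turn":0},{"claw":-1,"travel":[-0.12,-0.04,0],"turn":0},{"claw":-1,"travel":[-0.18,-0.06,0],"turn":0},{"claw":-1,"travel":[-0.24,-0.08,0],"turn":0},{"claw":-1,"travel":[-0.24,-0.08,0],"turn":0}]'
python3 -c "
from h import *
where()
a=snap('top','t2')[150:270,300:440];b=snap('side','s2')[180:300,280:420]
cv2.imwrite('pics/c2.png',cv2.resize(np.vstack([a,b])[:,:,::-1],None,fx=2.5,fy=2.5,interpolation=2))"
```

```text
clock: 3.05
position: [0.4818, -0.0668, 0.1243]
ee_rot: [0.001, -0.091, 0.996, -0.0]
contact_force: [0.2, 0.1, 1.0]
width: -0.0001
gripper_force: 0.0
clock: 3.55
position: [0.4308, -0.0824, 0.123]
ee_rot: [-0.001, -0.09, 0.996, 0.0]
contact_force: [0.3, -1.3, -0.3]
width: 0.0
gripper_force: 0.0
t 3.55 box [-0.0988  0.0285  0.123 ] F [-0.1 -1.4 -0.3] w 0.0 q6 -2.1
```

View pics/c2.png

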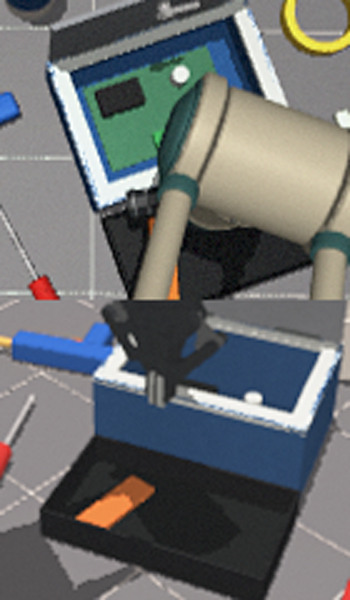

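The strip lies in the tray, at about (115, 505) in the lower part of the picture. Next I rise and go over the hatch to its rear.

```bash
python3 -m inch '[{"claw":-1,"travel":[0,0,0.25],"turn":0.04},{"claw":-1,"travel":[0,0,0.5],"turn":0.04},{"claw":-1,"travel":[0,0,0.75],"turn":0.04},{"claw":-1,"travel":[0,0,1.0],"turn":0.04},{"claw":-1,"travel":[0,0,1.0],"turn":0.04}]'
python3 -c "
from h import *
where()
p=ray('side',326.8,261.2,.01);print('offcut in box',R.T@(p-B))
go(.13,.055,.32,1.571)"
```

```text
clock: 4.15
position: [0.4374, -0.0835, 0.3306]
ee_rot: [0.007, -0.153, 0.988, -0.004]
contact_force: [1.1, -1.6, -0.4]
width: 0.0003
gripper_force: 0.0
t 4.15 box [-0.0929  0.0253  0.3306] F [ 0.5 -1.8 -0.4] w 0.0 q6 -2.22
offcut in box [-0.15370638  0.04889469  0.01      ]
travel [1.001, 0.512, -0.053] turn 0.01
```

```bash
python3 -m inch '[{"claw":-1,"travel":[0.2,0.1,0],"turn":0.01},{"claw":-1,"travel":[0.4,0.2,0],"turn":0.01},{"claw":-1,"travel":[0.6,0.3,0],"turn":0.01},{"claw":-1,"travel":[0.8,0.4,0],"turn":0.01},{"claw":-1,"travel":[1.0,0.5,0],"turn":0.01}]'
python3 -m inch '[{"claw":-1,"travel":[0,0,0],"turn":0},{"claw":-1,"travel":[0,0,-0.15],"turn":0},{"claw":-1,"travel":[0,0,-0.3],"turn":0},{"claw":-1,"travel":[0,0,-0.3],"turn":0}]'
python3 -c "
from h import *
where();go(.13,.055,.258,1.571)
for th in [1.5,1.3,1.1,.9,.7,.5,.3,.15,0]:
    r=.142; print(th); go(.078-r*np.cos(th)+.005*np.sin(th)+.011,.055,.119+r*np.sin(th)+.005*np.cos(th))"
```

```text
clock: 4.65
position: [0.6352, 0.0189, 0.3223]
ee_rot: [-0.0, -0.169, 0.986, 0.0]
contact_force: [0.7, -0.2, 0.8]
width: 0.0
gripper_force: 0.0
clock: 5.05
position: [0.6303, 0.0179, 0.2581]
ee_rot: [-0.005, -0.169, 0.986, 0.001]
contact_force: [-0.3, -0.4, -0.2]
width: -0.0002
gripper_force: 0.0
t 5.05 box [0.1228 0.0565 0.2581] F [-0.4 -0.3 -0.2] w -0.0 q6 -1.99
travel [0.036, 0.005, -0.0] turn 0.0
1.5
travel [-0.181, -0.072, 0.015] turn 0
1.3
travel [-0.313, -0.119, -0.005] turn 0
1.1
travel [-0.439, -0.163, -0.051] turn 0
0.9
travel [-0.554, -0.204, -0.124] turn 0
0.7
travel [-0.654, -0.239, -0.219] turn 0
0.5
travel [-0.733, -0.267, -0.333] turn 0
0.3
travel [-0.789, -0.287, -0.462] turn 0
0.15
travel [-0.815, -0.296, -0.565] turn 0
0
travel [-0.826, -0.3, -0.67] turn 0
```

```bash
python3 -m inch '[{"claw":-1,"travel":[-0.09,-0.035,0.01],"turn":0},{"claw":-1,"travel":[-0.18,-0.07,0.01],"turn":0},{"claw":-1,"travel":[-0.24,-0.095,0.01],"turn":0},{"claw":-1,"travel":[-0.31,-0.12,0],"turn":0},{"claw":-1,"travel":[-0.37,-0.14,-0.02],"turn":0}]'
python3 -c "
from h import *
where()
for th in [1.1,.9,.8,.7,.6,.5,.3,.15,0]:
    r=.142; print(th); go(.078-r*np.cos(th)+.005*np.sin(th)+.011,.055,.119+r*np.sin(th)+.005*np.cos(th))"
```

```text
clock: 5.55
position: [0.5601, -0.0106, 0.2612]
ee_rot: [0.003, -0.169, 0.986, -0.0]
contact_force: [1.8, 1.7, 3.3]
width: 0.0001
gripper_force: 1.3
t 5.55 box [0.0471 0.053  0.2612] F [2.3 1.  3.3] w 0.0 q6 -2.05
1.1
travel [-0.088, -0.021, -0.067] turn 0
0.9
travel [-0.203, -0.061, -0.14] turn 0
0.8
travel [-0.255, -0.08, -0.184] turn 0
0.7
travel [-0.303, -0.097, -0.235] turn 0
0.6
travel [-0.345, -0.112, -0.29] turn 0
0.5
travel [-0.382, -0.125, -0.349] turn 0
0.3
travel [-0.438, -0.145, -0.478] turn 0
0.15
travel [-0.464, -0.154, -0.58] turn 0
0
travel [-0.475, -0.158, -0.686] turn 0
```

```bash
python3 -m inch '[{"claw":-1,"travel":[-0.07,-0.015,-0.04],"turn":0},{"claw":-1,"travel":[-0.13,-0.035,-0.08],"turn":0},{"claw":-1,"travel":[-0.18,-0.05,-0.12],"turn":0},{"claw":-1,"travel":[-0.23,-0.07,-0.165],"turn":0},{"claw":-1,"travel":[-0.28,-0.09,-0.22],"turn":0}]'
python3 -c "
from h import *
where()
for th in [.8,.7,.6,.5,.4,.3,.15,0]:
    r=.142; print(th); go(.078-r*np.cos(th)+.005*np.sin(th)+.011,.055,.119+r*np.sin(th)+.005*np.cos(th))"
```

```text
clock: 6.05
position: [0.5039, -0.0288, 0.2171]
ee_rot: [0.002, -0.169, 0.986, -0.001]
contact_force: [0.4, -0.0, 2.2]
width: -0.0001
gripper_force: 1.0
t 6.05 box [-0.012   0.0546  0.2171] F [ 0.4 -0.2  2.2] w -0.0 q6 -2.1
0.8
travel [0.026, 0.011, 0.036] turn 0
0.7
travel [-0.021, -0.006, -0.014] turn 0
0.6
travel [-0.064, -0.021, -0.069] turn 0
0.5
travel [-0.101, -0.034, -0.128] turn 0
0.4
travel [-0.132, -0.045, -0.191] turn 0
0.3
travel [-0.157, -0.054, -0.257] turn 0
0.15
travel [-0.183, -0.063, -0.36] turn 0
0
travel [-0.194, -0.067, -0.465] turn 0
```

```bash
python3 -m inch '[{"claw":-1,"travel":[-0.04,-0.015,-0.06],"turn":0},{"claw":-1,"travel":[-0.08,-0.03,-0.12],"turn":0},{"claw":-1,"travel":[-0.11,-0.04,-0.185],"turn":0},{"claw":-1,"travel":[-0.14,-0.05,-0.25],"turn":0},{"claw":-1,"travel":[-0.16,-0.055,-0.32],"turn":0}]'
python3 -c "
from h import *
where()
for th in [.4,.3,.15,0]:
    r=.142; print(th); go(.078-r*np.cos(th)+.005*np.sin(th)+.011,.055,.119+r*np.sin(th)+.005*np.cos(th))"
```

```text
clock: 6.55
position: [0.4719, -0.0402, 0.1525]
ee_rot: [0.001, -0.169, 0.986, -0.001]
contact_force: [0.9, -0.6, 1.5]
width: 0.0004
gripper_force: 0.7
t 6.55 box [-0.046   0.0546  0.1525] F [ 0.7 -0.9  1.5] w 0.0 q6 -2.14
0.4
travel [0.028, 0.012, 0.132] turn 0
0.3
travel [0.003, 0.003, 0.066] turn 0
0.15
travel [-0.023, -0.006, -0.036] turn 0
0
travel [-0.034, -0.01, -0.142] turn 0
```

```bash
python3 -m inch '[{"claw":-1,"travel":[-0.01,-0.003,-0.04],"turn":0},{"claw":-1,"travel":[-0.015,-0.005,-0.08],"turn":0},{"claw":-1,"travel":[-0.015,-0.005,-0.11],"turn":0},{"claw":-1,"travel":[-0.015,-0.005,-0.135],"turn":0},{"claw":-1,"travel":[-0.015,-0.005,-0.14],"turn":0}]'
python3 -c "
from h import *
where()"
```

```text
clock: 7.05
position: [0.4684, -0.0403, 0.1239]
ee_rot: [-0.0, -0.169, 0.986, -0.0]
contact_force: [-3.6, -0.9, 13.2]
width: -0.0002
gripper_force: 6.8
t 7.05 box [-0.0493  0.0556  0.1239] F [-3.7  0.3 13.2] w -0.0 q6 -2.14
```

```bash
python3 -m inch '[{"claw":-1,"travel":[0,0,-0.01],"turn":0},{"claw":-1,"travel":[0,0,-0.01],"turn":0},{"claw":-1,"travel":[0,0,0.1],"turn":0},{"claw":-1,"travel":[0,0,0.3],"turn":0},{"claw":-1,"travel":[0,0,0.5],"turn":0}]'
python3 -m inch '[{"claw":-1,"travel":[0,0.2,0.1],"turn":-0.22},{"claw":0,"travel":[0,0.4,0.1],"turn":-0.22},{"claw":0,"travel":[0,0.5,0.1],"turn":-0.22},{"claw":0,"travel":[0,0.5,0.1],"turn":-0.22},{"claw":0,"travel":[0,0.5,0.1],"turn":-0.22}]'
python3 -c "
from h import *
where()
a=snap('top','t3')[150:260,310:440];b=snap('side','s3')[160:270,300:430]
cv2.imwrite('pics/c3.png',cv2.resize(np.vstack([a,b])[:,:,::-1],None,fx=2.7,fy=2.7,interpolation=2))"
```

```text
clock: 7.55
position: [0.4681, -0.04, 0.2241]
ee_rot: [-0.001, -0.169, 0.986, 0.001]
contact_force: [1.2, -0.6, -0.8]
width: -0.0001
gripper_force: 0.0
clock: 8.05
position: [0.4685, 0.0609, 0.2434]
ee_rot: [0.0, 0.177, 0.984, 0.0]
contact_force: [-1.0, 0.2, 0.2]
width: 0.0428
gripper_force: 0.0
t 8.05 box [-0.0154  0.151   0.2434] F [-0.8  0.5  0.2] w 0.043 q6 -1.23
```

View pics/c3.png

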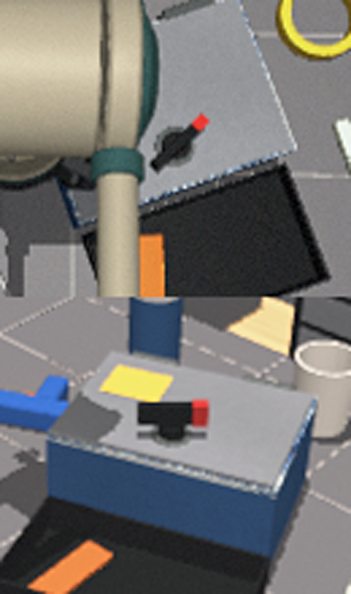

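The hatch is shut. In the top part of the picture the knob runs from the black tip at (156,166) to the red tip at (205,119).

```bash
python3 -c "
from h import *
f=lambda u,v:R.T@(ray('top',310+u/2.7,150+v/2.7,.137)-B)
g=lambda u,v:R.T@(ray('side',300+u/2.7,160+(v-297)/2.7,.139)-B)
a,b=f(205,119),f(156,166);print(a,b,(a+b)/2,np.linalg.norm(a-b)); d=a-b
print('wing', np.arctan2(d[1],d[0])%(2*np.pi)-np.pi)
a,b=g(209,402),g(138,403);d=a-b
print(a,b,'wing side', np.arctan2(d[1],d[0])%(2*np.pi)-np.pi)
go(-.04,0,.21,0)"
```

```text
[-0.02919929 -0.02964407  0.137     ] [-0.05553445  0.02758061  0.137     ] [-0.04236687 -0.00103173  0.137     ] 0.0629936886463194
wing 2.002105303861695
[-0.02639707 -0.03104681  0.139     ] [-0.0540247   0.02742309  0.139     ] wing side 2.0122114548731256
travel [0.136, -0.75, -0.166] turn -0.28
```

```bash
python3 -m inch '[{"claw":0.1,"travel":[0.03,-0.2,0],"turn":-0.05},{"claw":0.1,"travel":[0.07,-0.4,0],"turn":-0.1},{"claw":0.1,"travel":[0.1,-0.6,0],"turn":-0.143},{"claw":0.1,"travel":[0.135,-0.75,0],"turn":-0.143},{"claw":0.1,"travel":[0.135,-0.75,0],"turn":-0.143}]'
python3 -c "
from h import *
where();go(-.041,0,.136,.43)"
```

```text
clock: 8.65
position: [0.4966, -0.0941, 0.2431]
ee_rot: [0.001, 0.391, 0.92, -0.001]
contact_force: [0.2, -0.3, -0.0]
width: 0.0472
gripper_force: 0.0
t 8.65 box [-0.0406 -0.0045  0.2431] F [ 0.1 -0.3 -0. ] w 0.047 q6 -1.09
travel [-0.009, 0.021, -0.535] turn 0.001
```

```bash
python3 -m inch '[{"claw":0.1,"travel":[-0.005,0.01,-0.2],"turn":0},{"claw":0.1,"travel":[-0.005,0.01,-0.4],"turn":0},{"claw":0.1,"travel":[-0.005,0.01,-0.535],"turn":0},{"claw":0.1,"travel":[-0.005,0.01,-0.535],"turn":0},{"claw":-0.5,"travel":[-0.005,0.01,-0.535],"turn":0}]' 40
python3 -m inch '[{"claw":-1,"travel":[0,0,0],"turn":0},{"claw":-1,"travel":[0,0,0],"turn":0},{"claw":-1,"travel":[0,0,0],"turn":0},{"claw":-1,"travel":[0,0,0],"turn":0}]' 40
python3 -c "
from h import *
where();go(-.041,0,.136,.43)"
```

```text
clock: 9.15
position: [0.4946, -0.088, 0.1366]
ee_rot: [-0.0, 0.389, 0.921, 0.0]
contact_force: [0.8, -0.1, -0.0]
width: 0.0332
gripper_force: 0.0
clock: 9.55
position: [0.4947, -0.0895, 0.1383]
ee_rot: [0.002, 0.39, 0.921, -0.001]
contact_force: [-3.1, -3.7, 6.3]
width: 0.0093
gripper_force: 41.8
t 9.55 box [-0.0408  0.0004  0.1383] F [-4.1 -2.5  6.3] w 0.009 q6 -1.09
travel [-0.0, -0.002, -0.011] turn -0.0
```

```bash
python3 -m inch '[{"claw":-1,"travel":[0,0,0],"turn":-0.04},{"claw":-1,"travel":[0,0,0],"turn":-0.08},{"claw":-1,"travel":[0,0,0],"turn":-0.12},{"claw":-1,"travel":[0,0,0],"turn":-0.16},{"claw":-1,"travel":[0,0,0],"turn":-0.2}]'
python3 -m inch '[{"claw":-1,"travel":[0,0,0],"turn":-0.04},{"claw":-1,"travel":[0,0,0],"turn":-0.08},{"claw":-1,"travel":[0,0,0],"turn":-0.12},{"claw":-1,"travel":[0,0,0],"turn":-0.16},{"claw":-1,"travel":[0,0,0],"turn":-0.2}]'
python3 -c "
from h import *
where();print(get_state()['moment']);go(-.041,0,.136,-1.571)"
```

```text
clock: 10.05
position: [0.4952, -0.0893, 0.1383]
ee_rot: [0.002, 0.657, 0.754, 0.0]
contact_force: [-1.4, -3.6, 5.3]
width: 0.0094
gripper_force: 41.7
clock: 10.55
position: [0.4957, -0.0895, 0.1383]
ee_rot: [0.002, 0.858, 0.514, 0.001]
contact_force: [-1.2, -3.4, 4.8]
width: 0.0092
gripper_force: 41.6
t 10.55 box [-0.0399  0.0002  0.1383] F [-2.3 -2.8  4.8] w 0.009 q6 0.18
[-0.58595013  0.2016397   0.16473045]
travel [-0.005, -0.003, -0.012] turn -0.235
```

```bash
python3 -m inch '[{"claw":-1,"travel":[0,0,0],"turn":-0.045},{"claw":-1,"travel":[0,0,0],"turn":-0.09},{"claw":-1,"travel":[0,0,0],"turn":-0.135},{"claw":-1,"travel":[0,0,0],"turn":-0.18},{"claw":-1,"travel":[0,0,0],"turn":-0.225}]'
python3 -m inch '[{"claw":-1,"travel":[0,0,0],"turn":-0.01},{"claw":-1,"travel":[0,0,0],"turn":-0.015},{"claw":-1,"travel":[0,0,0],"turn":-0.015}]'
python3 -c "
from h import *
where();print(get_state()['moment']);go(-.041,0,.136,-1.571)"
```

```text
clock: 11.05
position: [0.4961, -0.0899, 0.1383]
ee_rot: [0.002, 0.983, 0.185, 0.002]
contact_force: [0.2, -3.8, 3.4]
width: 0.0085
gripper_force: 41.5
clock: 11.35
position: [0.4961, -0.0899, 0.1383]
ee_rot: [0.002, 0.986, 0.164, 0.002]
contact_force: [-0.4, -5.6, 6.6]
width: 0.0092
gripper_force: 41.8
t 11.35 box [-0.0397 -0.0004  0.1383] F [-2.2 -5.2  6.6] w 0.009 q6 0.93
[-0.88080401  0.22199862 -0.00471711]
travel [-0.007, -0.0, -0.011] turn 0.003
```

```bash
python3 -m inch '[{"claw":-1,"travel":[0,0,0],"turn":-0.01},{"claw":-1,"travel":[0,0,0],"turn":-0.01},{"claw":0,"travel":[0,0,0],"turn":-0.01},{"claw":0.1,"travel":[0,0,0],"turn":-0.01},{"claw":0.1,"travel":[0,0,0],"turn":-0.01}]'
python3 -m inch '[{"claw":0.1,"travel":[0,0,0.1],"turn":0},{"claw":0.1,"travel":[0,0,0.3],"turn":0},{"claw":0.1,"travel":[0,0,0.5],"turn":0},{"claw":0.1,"travel":[0,0.2,0.6],"turn":0},{"claw":0.1,"travel":[0,0.4,0.6],"turn":0}]'
python3 -m inch '[{"claw":0.1,"travel":[0,0.2,0],"turn":0},{"claw":0.1,"travel":[0,0.3,0],"turn":0},{"claw":0.1,"travel":[0,0.3,0],"turn":0},{"claw":0.1,"travel":[0,0.3,0],"turn":0}]'
python3 -c "
from h import *
where()
a=snap('top','t4')[150:260,310:440];b=snap('side','s4')[160:270,300:430]
cv2.imwrite('pics/c4.png',cv2.resize(np.vstack([a,b])[:,:,::-1],None,fx=2.7,fy=2.7,interpolation=2))"
```

```text
clock: 11.85
position: [0.4941, -0.0877, 0.1362]
ee_rot: [-0.001, 0.989, 0.148, -0.0]
contact_force: [-0.6, 0.9, -0.5]
width: 0.047
gripper_force: 0.0
clock: 12.35
position: [0.4964, -0.008, 0.2597]
ee_rot: [0.001, 0.989, 0.147, 0.004]
contact_force: [0.3, 0.5, -0.3]
width: 0.0466
gripper_force: 0.0
clock: 12.75
position: [0.4941, 0.0519, 0.2561]
ee_rot: [0.0, 0.989, 0.149, -0.0]
contact_force: [0.3, -1.1, -0.9]
width: 0.0473
gripper_force: 0.0
t 12.75 box [0.0057 0.1339 0.2561] F [-0.1 -1.1 -0.9] w 0.047 q6 1.24
```

View pics/c4.png

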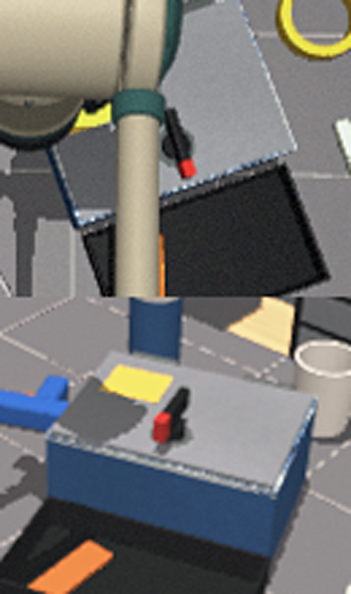

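The red tip, at (188, 172) in the top part, now points square at the front edge. The hatch is flat, the strip is in the tray, and the arm is clear, so I'm handing in.

```bash
python3 -c "
from rig import ticket
print(ticket.sign_off())"
```

```text
the job is handed in; nothing more can be done
None
```

The job is handed in at about 13 s of the 72 s: the offcut is in the scrap tray, the hatch is shut and the knob is turned home with its red end square to the front edge; the sign-off returned no verdict, so these rest on the last pictures and force readings.

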